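Load the disc pack on the bayonet clamping post and hold the cap locked

TASK

Build the disc pack on the spring-loaded clamping post: lay the wide steel disc flat over the post onto its spring platen, then the narrow disc on top of it. Then put the slotted cap over the cross-pin, push it down against the spring until it is wholly below the pin, twist it a quarter turn (either way) and let the spring lift it until the pin sits in the cap's cross groove. Finish with the gripper still gripping the cap seated like that - do not let go - and leave the brake caliper, the red box and the hex key where they are.

Things in the scene. Friction and masses are not known exactly. Their poses are not given: they have to be found in the camera images.
- post: Fixed clamping post in the middle of the bench, turned up to 30 degrees: dark steel flange 90 x 90 x 8 mm, grey round housing (58 mm across, top 24 mm above the bench), out of it a round spring platen, and through that a fixed 10 mm stem, its rounded end 70 mm above the bench. Origin: on the bench on the stem's axis; z up; own x axis: along the cross-pin.
- pin_mid (a point): Middle of the fixed steel cross-pin through the stem, along the post's own x axis: 8 mm thick, 28 mm long over its round ends. Middle 63 mm, underside 59 mm, top 67 mm above the bench.
- platen_top (a point): Centre of the platen's flat seat (48 mm across, 40 mm above the bench when nothing presses), on the post's axis. A tapered boss 28 mm across and 14 mm high rises from the seat round the stem and centres the discs. The seat moves down with the platen.
- platen (a joint): How far the platen is pressed down, m: 0 at rest (on its upper stop, spring preload 6 N), up to 0.015; spring 600 N/m, so about 9 N at 5 mm and 13 N at 12 mm.
- wide_disc: Loose flat steel ring, 60 mm outside, 34 mm hole, 8 mm thick (about 0.11 kg), lying on the bench nearer the robot than the post. Origin: centre of its underside, z up.
- narrow_disc: Loose flat steel ring, 50 mm outside, 34 mm hole, 8 mm thick (about 0.06 kg), lying on the bench nearer the robot than the post. Origin: centre of its underside, z up.
- cap: Loose dark steel bayonet cap, 20 mm high, about 0.15 kg, lying right way up nearer the robot than the post. Flange 62 mm across, 4 mm thick at the bottom; above it a round knurled rim, 50 mm outside, 38 inside: grip it by the rim, fingertips may rest on the flange. A slot 31 x 13 mm runs right through along its own x axis; the pin passes through it. Origin: centre of underside, z up.
- cap_web (a point): On the cap's axis, 8 mm above its underside: floor of its groove, 12 mm wide along its own y axis, between four ridges reaching 12 mm. Cap underside above the bench: 56 mm when it rests on both discs with the pin in the slot; below 47 mm (platen pressed over 9 mm) it turns free under the pin; 51 mm (platen 5 mm) when seated with the pin in the groove.
- gold_caliper: Bystander: gold brake caliper, 48 x 63 x 41 mm, loose, to be left alone. Origin: centre of its underside.
- red_blister: Bystander: small flat red and white box, 43 x 60 x 16 mm, loose, to be left alone. Origin: centre of its underside.
- hex_key: Bystander: black L-shaped hex key, 32 x 104 x 8 mm, loose, to be left alone. Origin: centre of its underside.
There are look-alikes about, which are no part of the job. Leave any brown or purple look-alike of the cap alone.

How it is judged (in metres and radians):
On the way, in this order (a step that is already met when the one before it is completed fails the run):
1. the wide disc lies flat and centred on the platen, let go (horizontal distance between wide_disc and platen_top below 0.006 m and z of wide_disc in the frame of platen_top below 0.003 m and angle between wide_disc's own z axis and vertical below 0.1 rad and contact force between the fingers and wide_disc below 0.1 N), for 0.2 s.
2. the narrow disc lies flat and centred on the wide disc, let go (horizontal distance between narrow_disc and platen_top below 0.006 m and z of narrow_disc in the frame of wide_disc between 0.006 and 0.011 m and angle between narrow_disc's own z axis and vertical below 0.1 rad and contact force between the fingers and narrow_disc below 0.1 N), for 0.2 s.
3. the cap is on the post with its slot along the cross-pin, pushed down against the spring until it is wholly below the pin (horizontal distance between cap and post below 0.006 m and angle between the x axis of cap and the x axis of post, either way round below 0.35 rad and z of cap in the frame of post below 0.048 m and value of joint platen above 0.008 m).
At the end, for the whole second after the job is handed in: Cap twisted a quarter turn (slot square to the pin within 0.25 rad), underside 51 mm (within 2.5) over the bench, pin in its groove, spring pressed 2.5 to 7.5 mm, level and within 6 mm of the axis; both discs centred (6 mm) under it, wide one lowest; fingers still grip it with over 1.5 N (angle between the x axis of cap and the y axis of post, either way round below 0.25 rad and horizontal distance between cap and post below 0.006 m and z of cap in the frame of post between 0.0485 and 0.0535 m and value of joint platen between 0.0025 and 0.0075 m and angle between cap's own z axis and vertical below 0.1 rad and contact force between the fingers and cap above 1.5 N and linear speed of cap below 0.02 m/s and horizontal distance between each of wide_disc, narrow_disc and platen_top below 0.006 m and z of wide_disc in the frame of platen_top below 0.003 m and z of narrow_disc in the frame of wide_disc between 0.006 and 0.011 m); the arm keeps its last pose, push and grip.
It fails at once if a bystander (caliper, red box or hex key) is shoved more than 30 mm (distance of any of gold_caliper, red_blister, hex_key from where it was at the start of the episode above 0.03 m).
It also fails if it takes over 64 s, if anything falls off the work surface, if the arm or the gripper's body presses on something with over 40 N, if the wrist force passes 120 N, or if a joint passes its speed limit or range.

ROBOT

A 6-joint arm with a two-finger parallel gripper is mounted at the origin on a cart in front of the work surface, level with it; the furniture and walls round the work are solid. World frame = base frame: x ahead of the robot, y to its left, z up, the work surface at z = 0. Lengths are in m, angles in degrees, forces in N, time in s.
With the tool pointing down it reaches from about 0.35 to 0.975 m from the base axis. Payload 7.1 kg.
Tool frame: the origin (TCP) lies on the mounting face of the last link; the fingertips stand 182 mm ahead of it and the grasp point (between the pads) lies 163 mm ahead of it; z points along the fingers, y is the line along which they close (so a half turn about z gives the same grasp; the last joint's range is limited). The gripper opens to 88 mm and grips with 3 to 60 N. Pads are 20 mm wide; open, the fingers measure 115 mm over their backs; the gripper's body (75 mm by 178 mm) begins 61 mm behind the grasp point.
Start: joints at [-69.385, 24.242, 93.386, -0, 62.372, -1.089], TCP at [0.231, -0.581, 0.405] pointing down, gripper open.
Joint ranges: [-172.04, 172.04], [-51.8, 120.97], [4.93, 147.93], [-75.15, 255.16], [6.16, 154.13], [-145.62, 145.62]. Speed limits (degrees/s): [136.94, 136.94, 172.46, 180, 180, 180].

INTERFACE

Orientations are given as a 3x3 rotation matrix whose columns are the frame's x, y, z axes.
In Python, from rig import r gives the robot as it stands. Calls block until the motion is done:
- r.reach(position, orientation): joint-space move of the TCP to a pose.
- r.servo_line(position, frame=None, velocity=0.15): straight line of the TCP; frame=None keeps the orientation; velocity is the mean speed in m/s.
- r.movej(angles): joint-space move.
- r.set_gripper(opening): opening from 0.0 (shut) to 1.0 (fully open); the grip force is fixed at half the most; returns when the fingers have stopped.
- r.sleep(seconds).
- r.ik(position, orientation): joint angles nearest the present ones, or None.
- r.observe(): the state.
- r.capture(name): name is "scene" or "top" or "wrist"; returns (picture, depth): 384x512x3 uint8, red, green, blue; 384x512 float32, m along the optical axis (not along the pixel's ray), 0 where there is no reading.
- r.camera_model(name): a dict with "fx", "fy", "cx", "cy" (pixels), "pose" (4x4, takes a point from camera to world coordinates); the wrist camera has in their place "mount" (4x4, takes a point from camera to tool coordinates, whose origin is the TCP and whose axes are the flange's). Camera axes: x right, y down, z forward; pixel columns grow to the right and rows downward; lengths in m; the calibration is good to about 2 mm. A picture is of the moment at which its call begins: read the wrist's pose just before it. camera_model takes no time and is no camera call.
A pose or a line that the arm cannot do raises r.PlanningError and nothing moves.
- r.job_done(): hands the job in; it is judged then, once.
The state is a dict: "t": time; "joints": joint angles; "joint_vel": joint speeds; "joint_efforts": joint torques, N m; "ee_pos": TCP position; "orientation": TCP orientation; "ft_force": force on the tool from outside, world axes, zero at the start; "moment": the same for the moment, N m; "grip_width": opening from 0.0 (shut) to 1.0 (fully open); "grip_force": force on a finger pad.
Only numpy, scipy, OpenCV 4.12 (cv2) and the standard library are available. Lean on these libraries where they do the work, as an engineer would, in place of code of your own. Each camera call takes 0.05 s, during which the arm holds its last target. There are 200 camera calls.

## Working session

There is one attempt and no reset: what is moved stays moved. The work goes in short steps, each a Python script; the robot and the scene stay as the last script left them, time stands still between calls to the robot, and variables do not carry over. Pictures are saved under pics/ and viewed, at most 10 in all, crops included, and the job is handed in when it is done.

```bash
ls; mkdir -p pics
python3 - <<'E'
from rig import r
import cv2,numpy as np
for n in("scene","top"):
    p,d=r.capture(n); cv2.imwrite(f"pics/{n}0.png",p[:,:,::-1]); np.savez(f"pics/{n}0.npz",p=p,d=d)
    m=r.camera_model(n); print(n,m["fx"],m["cx"],m["cy"],np.round(m["pose"],3).tolist())
print(r.camera_model("wrist"), r.observe())
E
```

```text
pics
scene 390.94873439001697 247.6403199026166 192.54812605402992 [[-0.798, -0.279, 0.534, 0.074], [-0.602, 0.35, -0.717, 0.593], [0.013, -0.894, -0.448, 0.48], [0.0, 0.0, 0.0, 1.0]]
top 440.8620558051982 251.47339777761462 190.43114242112475 [[0.139, -0.967, 0.215, 0.351], [-0.99, -0.135, 0.034, -0.113], [-0.003, -0.218, -0.976, 1.075], [0.0, 0.0, 0.0, 1.0]]
{'fx': 285.95330855994854, 'fy': 285.95330855994854, 'cx': 255.22624988331125, 'cy': 190.45470372391395, 'mount': array([[-3.61334739e-04, -9.66006150e-01, -2.58518834e-01,
         7.05127261e-02],
       [ 9.99999925e-01, -3.84854628e-04,  4.03731726e-05,
         7.45127574e-05],
       [-1.38492903e-04, -2.58518800e-01,  9.66006217e-01,
         1.90707058e-02],
       [ 0.00000000e+00,  0.00000000e+00,  0.00000000e+00,
         1.00000000e+00]])} {'t': 0.1, 'joints': array([-6.93859664e+01,  2.42818623e+01,  9.34285564e+01,  1.52946670e-03,
        6.23692328e+01, -1.08850806e+00]), 'joint_vel': array([ 0.0419673 , -0.07998711, -0.14158979, -0.08424078,  0.07514684,
       -0.02165143]), 'joint_efforts': array([-1.79468634e-04, -5.45611131e+01, -2.74325323e+01,  6.45568315e-02,
        1.88482093e-02, -1.61306122e-05]), 'ee_pos': array([ 0.23105582, -0.58044861,  0.40394921]), 'orientation': array([[ 9.29120764e-01,  3.69776132e-01, -4.67306373e-04],
       [ 3.69776423e-01, -9.29119843e-01,  1.30949808e-03],
       [ 5.00375096e-05, -1.38948073e-03, -9.99999033e-01]]), 'ft_force': array([-0.12718656, -0.30433073,  0.92067656]), 'moment': array([-0.0061357 ,  0.02461258, -0.0181045 ]), 'grip_force': 0.0, 'grip_width': 0.9971804194397603}
```

View pics/top0.png

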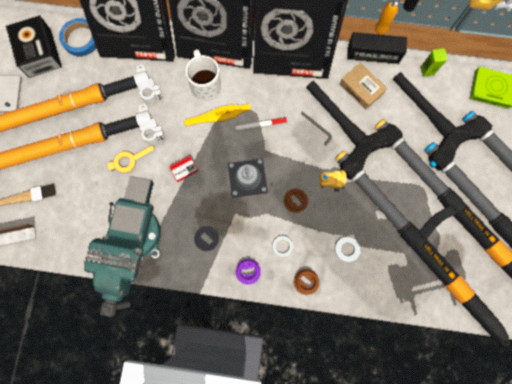

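View pics/scene0.png

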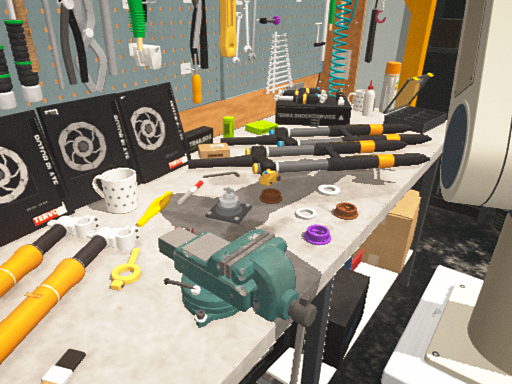

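Top view: the post is at (248,177). Candidates for the cap are dark (206,238), brown (296,200), brown (306,281) and purple (248,271). The dark one fits "dark steel". The rings are at (283,245), which is smaller, so the narrow disc, and (347,249), which is larger, so the wide disc. I'll confirm in an enlarged crop and compute positions.

```bash
cat > h.py <<'E'
import numpy as np,cv2
from rig import r
def back(m,pose,u,v,d): # pixel+axial depth -> world
    p=np.array([(u-m["cx"])/m["fx"]*d,(v-m["cy"])/m["fy"]*d,d,np.ones_like(d)]) 
    return (pose@p.reshape(4,-1))[:3].T
def onplane(m,pose,u,v,z):
    ray=pose[:3,:3]@np.array([(u-m["cx"])/m["fx"],(v-m["cy"])/m["fy"],1]); o=pose[:3,3]
    return o+ray*(z-o[2])/ray[2]
def project(m,pose,P):
    c=(np.linalg.inv(pose)@np.append(P,1))[:3]; return m["fx"]*c[0]/c[2]+m["cx"],m["fy"]*c[1]/c[2]+m["cy"]
def tool(yaw): # fingers close along world direction yaw (deg), tool down
    a=np.radians(yaw); y=np.array([np.cos(a),np.sin(a),0]); z=np.array([0,0,-1.]); return np.column_stack([np.cross(y,z),y,z])
E
python3 - <<'E'
from h import *
D=np.load("pics/top0.npz");m=r.camera_model("top")
crop=D["p"][140:310,170:380]; cv2.imwrite("pics/crop0.png",cv2.resize(crop,None,fx=3.5,fy=3.5,interpolation=cv2.INTER_CUBIC)[:,:,::-1])
for n,u,v,z,w in[("post",248,177,.05,22),("cap",206,238,.02,16),("narrow",283,245,.008,14),("wide",347,249,.008,16),("brown1",296,200,.02,0),("purple",248,271,.02,0),("cal",333,179,.03,0)]:
    P=onplane(m,m["pose"],u,v,z)
    s=np.s_[v-w:v+w+1,u-w:u+w+1]; vv,uu=np.mgrid[s]; W=back(m,m["pose"],uu.ravel().astype(float),vv.ravel().astype(float),D["d"][s].ravel())
    h=np.round(np.percentile(W[:,2],[5,50,95,100]),4)
    print(n,P.round(3),h)
E
```

```text
post [ 0.609 -0.065  0.05 ] [-7.0000e-04  8.5000e-03  5.2000e-02  1.0755e+00]
cap [0.453 0.015 0.02 ] [-0.0011  0.0032  0.0219  1.0755]
narrow [ 0.464 -0.171  0.008] [-0.0011  0.0024  0.0108  1.0755]
wide [ 0.476 -0.324  0.008] [-0.0013  0.0027  0.0113  1.0755]
brown1 [ 0.576 -0.188  0.02 ] [0. 0. 0. 0.]
purple [ 0.39  -0.096  0.02 ] [0.0007 0.0007 0.0007 0.0007]
cal [ 0.638 -0.27   0.03 ] [0.0265 0.0265 0.0265 0.0265]
```

View pics/crop0.png

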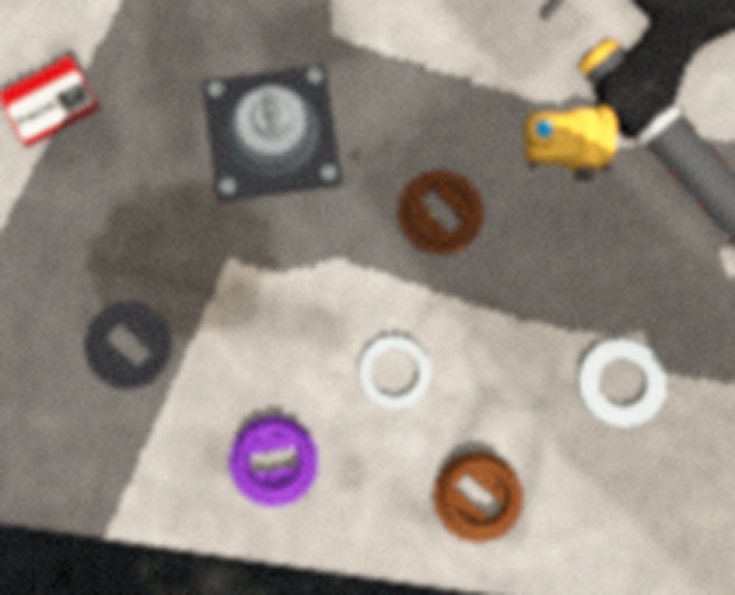

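The dark one, crop (128,345), is the steel cap, with its slot running toward the lower right. The wide ring is at crop (622,382) and the narrow one at (395,370). The purple and brown caps are look-alikes. Next I'll look from close up with the wrist camera.

Run:
```python
from h import *
V=[("wide",.476,-.324,-35),("narrow",.464,-.171,-20),("cap",.453,.015,0),("post",.605,-.065,0)]
T=[];S={}
for n,x,y,yaw in V:
    r.reach([x,y,.36],tool(yaw)); r.sleep(.3)
    o=r.observe(); p,d=r.capture("wrist")
    Tm=np.eye(4);Tm[:3,:3]=o["orientation"];Tm[:3,3]=o["ee_pos"]
    S[n+"_p"]=p;S[n+"_d"]=d;S[n+"_T"]=Tm
    T.append(p[60:330,76:436]); print(n,o["t"],o["joints"].round(1))
np.savez("pics/w.npz",**S)
im=np.vstack([np.hstack(T[:2]),np.hstack(T[2:])]); cv2.imwrite("pics/w0.png",im[:,:,::-1])
```

```text
wide 1.7417 [-35.5  23.3 101.7  -0.   55.   -0.4]
narrow 2.75 [-21.7  17.  111.7  -0.   51.3  -1.6]
cap 3.875 [  0.3  13.6 116.5  -0.   49.8   0.4]
post 4.95 [-7.2 25.8 97.5  0.  56.6 -7.2]
```

View pics/w0.png

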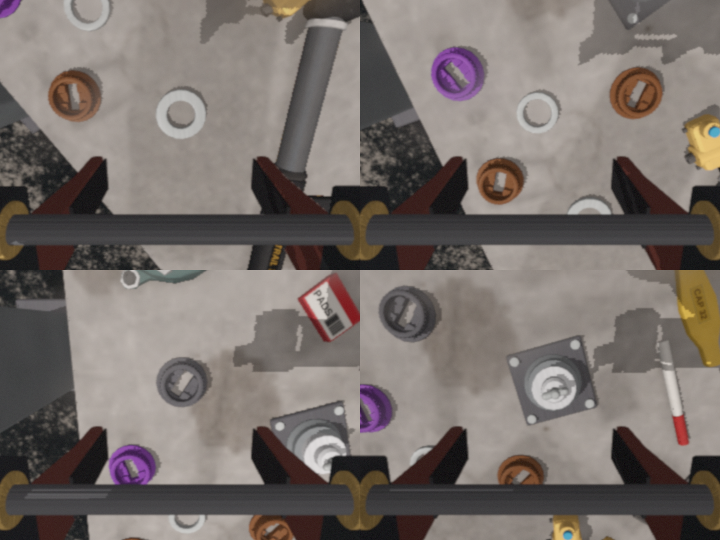

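Wrist mosaic: the wide disc is at (181,113), the narrow disc at (537,111) and the cap at (182,382) with its slot rising to the right. The post is at (553,385), with a bright pin across its top. I'll measure these using rectified planes and depth.

```bash
cat >> h.py <<'E'
def rect(p,m,pose,c,z,half=.05,s=3500): # orthophoto at plane z: col=+x?  col grows with +x world, row grows with -y
    n=int(2*half*s); g=(np.arange(n)+.5)/s-half
    X,Y=np.meshgrid(c[0]+g,c[1]-g); P=np.stack([X,Y,np.full_like(X,z),np.ones_like(X)],-1)@np.linalg.inv(pose).T
    u=m["fx"]*P[...,0]/P[...,2]+m["cx"]; v=m["fy"]*P[...,1]/P[...,2]+m["cy"]
    return cv2.remap(p,u.astype(np.float32),v.astype(np.float32),cv2.INTER_CUBIC)
def wcloud(p,d,m,pose):
    vv,uu=np.mgrid[0:384,0:512].astype(float); return back(m,pose,uu.ravel(),vv.ravel(),d.ravel().astype(float))
E
python3 - <<'E'
from h import *
S=np.load("pics/w.npz");m=r.camera_model("wrist");t=[]
D=np.load("pics/top0.npz");mt=r.camera_model("top")
G={"wide":(.476,-.324,.008),"narrow":(.464,-.171,.008),"cap":(.453,.015,.02),"post":(.607,-.065,.067)}
for n,(x,y,z) in G.items():
    pose=S[n+"_T"]@m["mount"]
    R=rect(S[n+"_p"],m,pose,(x,y),z); cv2.imwrite("/tmp/a.png",R); t.append(R)
    for nm,p,d,mm,po in[("wrist",S[n+"_p"],S[n+"_d"],m,pose),("top",D["p"],D["d"],mt,mt["pose"])]:
        W=wcloud(p,d,mm,po); k=(np.hypot(W[:,0]-x,W[:,1]-y)<.045)
        Wk=W[k]; a=Wk[Wk[:,2]>(.055 if n=="post" else .0045)]
        (cx,cy),rad=cv2.minEnclosingCircle(a[:,:2].astype(np.float32))
        print(n,nm,"circ",round(cx,4),round(cy,4),round(rad,4),"mean",a.mean(0).round(4),"z pct",np.percentile(a[:,2],[50,90,99]).round(4),"bench",np.percentile(Wk[:,2],10).round(4))
        if n=="post":
            for lo,hi in((.03,.045),(.006,.011),(.02,.027)):
                b=Wk[(Wk[:,2]>lo)&(Wk[:,2]<hi)]; (cx,cy),(w,h),an=cv2.minAreaRect(b[:,:2].astype(np.float32)); c,rr=cv2.minEnclosingCircle(b[:,:2].astype(np.float32)); print("  ",lo,round(cx,4),round(cy,4),round(w,3),round(h,3),round(an,1),"circ",np.round(c,4),round(rr,4),len(b))
im=np.vstack([np.hstack(t[:2]),np.hstack(t[2:])]);im=cv2.resize(im,(600,600),interpolation=cv2.INTER_AREA); cv2.imwrite("pics/r0.png",im[:,:,::-1])
E
```

```text
wide wrist circ 0.476 -0.324 0.0451 mean [ 0.488  -0.3075  0.2694] z pct [0.2884 0.2985 0.3   ] bench 0.0079
wide top circ 0.4762 -0.324 0.0449 mean [ 0.4755 -0.3241  0.0088] z pct [0.009  0.0117 0.0144] bench -0.0003
narrow wrist circ 0.4641 -0.1708 0.0451 mean [ 0.4697 -0.1514  0.2751] z pct [0.2914 0.2984 0.2999] bench 0.0019
narrow top circ 0.4643 -0.1706 0.0448 mean [ 0.4632 -0.1685  0.0082] z pct [0.0082 0.0116 0.0135] bench -0.0004
cap wrist circ 0.453 0.0152 0.0451 mean [0.4531 0.0351 0.2671] z pct [0.2874 0.2984 0.2999] bench 0.0088
cap top circ 0.4521 0.0142 0.0436 mean [0.4536 0.0152 0.0132] z pct [0.0121 0.0222 0.0251] bench -0.0002
post wrist circ 0.6092 -0.0596 0.0447 mean [ 0.6128 -0.0429  0.2804] z pct [0.2916 0.2989 0.3003] bench 0.0406
   0.03 0.6197 -0.0606 0.046 0.047 1.5 circ [ 0.6201 -0.0604] 0.024 927
   0.006 0.6099 -0.0635 0.068 0.088 15.9 circ [ 0.607  -0.0651] 0.0451 1395
   0.02 0.6199 -0.0607 0.057 0.057 1.6 circ [ 0.62   -0.0606] 0.029 499
post top circ 0.6186 -0.0603 0.013 mean [ 0.6181 -0.0608  0.0633] z pct [0.0652 0.0705 0.0729] bench 0.0056
   0.03 0.6188 -0.0611 0.046 0.044 7.8 circ [ 0.6188 -0.061 ] 0.0242 173
   0.006 0.608 -0.065 0.068 0.088 16.5 circ [ 0.6069 -0.0651] 0.045 261
   0.02 0.6152 -0.062 0.051 0.056 16.1 circ [ 0.6164 -0.0617] 0.0302 108
```

View pics/r0.png

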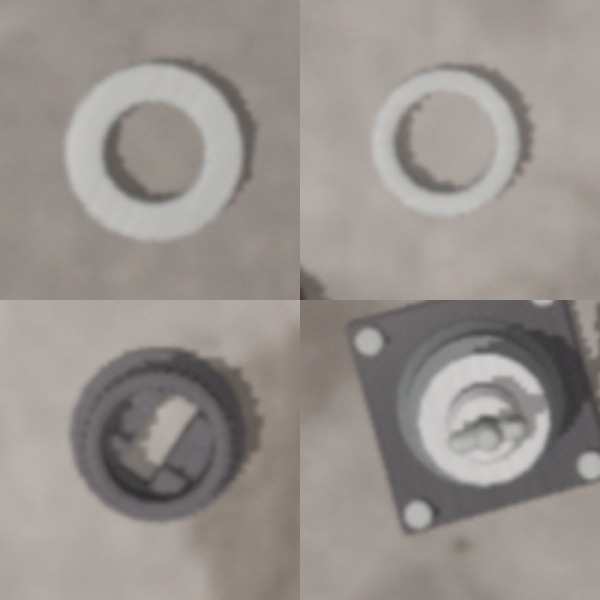

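Run:
```python
from h import *
S=np.load("pics/w.npz");m=r.camera_model("wrist")
G={"wide":(.4777,-.3243,.0045,.012,.036),"narrow":(.4623,-.1683,.0045,.012,.031),"cap":(.453,.0145,.014,.026,.03),"post":(.6199,-.0606,.060,.075,.018)}
for n,(x,y,lo,hi,rr) in G.items():
  for vw in G:
    pose=S[vw+"_T"]@m["mount"]; W=wcloud(S[vw+"_p"],S[vw+"_d"],m,pose)
    k=np.hypot(W[:,0]-x,W[:,1]-y)<rr; Wk=W[k]; a=Wk[(Wk[:,2]>lo)&(Wk[:,2]<hi)]
    if len(a)<60: continue
    f=a[:,:2].astype(np.float32); c,R=cv2.minEnclosingCircle(f)
    (ex,ey),ax,_=cv2.fitEllipse(cv2.convexHull(f)) if len(f)>20 else ((0,0),(0,0),0)
    print(n,"from",vw,len(a),np.round(c,4),round(R,4),"ell",round(ex,4),round(ey,4),np.round(ax,3),"zmed",np.median(a[:,2]).round(4))
    if n=="post": print("   pin",cv2.minAreaRect(f),np.degrees(np.arctan2(*np.linalg.eigh(np.cov(f.T))[1][::-1,1])))
    if n=="cap":
        b=Wk[(Wk[:,2]<.005)&(np.hypot(Wk[:,0]-c[0],Wk[:,1]-c[1])<.018)][:,:2].astype(np.float32)
        if len(b)>10: print("   slot",len(b),cv2.minAreaRect(b),np.degrees(np.arctan2(*np.linalg.eigh(np.cov(b.T))[1][::-1,1])))
```

```text
wide from wide 1327 [ 0.4775 -0.3248] 0.0301 ell 0.4777 -0.3248 [0.059 0.06 ] zmed 0.0088
wide from narrow 444 [ 0.4801 -0.3159] 0.0281 ell 0.4793 -0.3173 [0.045 0.055] zmed 0.0087
wide from post 356 [ 0.4783 -0.315 ] 0.0277 ell 0.4781 -0.3196 [0.051 0.056] zmed 0.0087
narrow from wide 1002 [ 0.4631 -0.169 ] 0.0249 ell 0.4631 -0.169 [0.049 0.049] zmed 0.0087
narrow from narrow 746 [ 0.4628 -0.1686] 0.0251 ell 0.4629 -0.1684 [0.049 0.049] zmed 0.0087
narrow from cap 306 [ 0.4626 -0.1695] 0.0243 ell 0.4627 -0.1728 [0.039 0.048] zmed 0.0088
narrow from post 167 [ 0.4533 -0.1563] 0.0196 ell 0.4513 -0.1546 [0.012 0.04 ] zmed 0.0087
cap from narrow 674 [0.4558 0.0161] 0.0256 ell 0.4547 0.0124 [0.042 0.05 ] zmed 0.0202
   slot 299 ((0.45461806654930115, 0.016648367047309875), (0.02639780566096306, 0.011629088781774044), 56.39042663574219) 52.83352641076804
cap from cap 713 [0.456  0.0164] 0.0256 ell 0.456 0.0166 [0.05  0.051] zmed 0.0205
   slot 264 ((0.4560489356517792, 0.01570073515176773), (0.030243517830967903, 0.012257497757673264), 56.45121765136719) 56.843420449719105
cap from post 9
[... 179 characters left out ...]
828) 56.983486519366096
post from narrow 310 [ 0.6195 -0.0628] 0.0135 ell 0.6186 -0.0617 [0.01  0.026] zmed 0.0675
   pin ((0.6188547611236572, -0.06111299991607666), (0.026396706700325012, 0.009739642962813377), 21.138044357299805) -168.58818624744126
post from cap 60 [ 0.6114 -0.0614] 0.0057 ell 0.6122 -0.062 [0.008 0.013] zmed 0.066
   pin ((0.6112635135650635, -0.062025848776102066), (0.009696941822767258, 0.007675627712160349), 3.7249255180358887) -135.57249195347612
post from post 227 [ 0.62   -0.0607] 0.0138 ell 0.62 -0.0602 [0.01  0.029] zmed 0.0673
   pin ((0.6199082136154175, -0.060233231633901596), (0.026877526193857193, 0.009310906752943993), 9.77989673614502) -164.28920993185872
```

Measured (m):

| Item | Position / size | Angle |
|---|---|---|
| wide disc | (.4776, -.3248), radius 30 mm, top about 8.7 mm | – |
| narrow disc | (.4629, -.1686), radius 25 mm | – |
| cap | (.456, .0166), top about 20 mm | slot 56.5° |
| post | (.6199, -.0606), pin top 67 mm | pin 16° |

All of these match the given sizes. I'll place the wide disc first.

```bash
cat >> h.py <<'E'
POST=np.array([.6199,-.0606])
def st(tag):
    o=r.observe(); print(tag,"t",round(o["t"],2),"ee",o["ee_pos"].round(4),"F",o["ft_force"].round(1),"w",round(o["grip_width"]*88,1),"gf",round(o["grip_force"],1)); return o
def pick(xy,yaw,tcpz):
    r.set_gripper(1.0); r.reach([*xy,.26],tool(yaw)); r.servo_line([*xy,tcpz],velocity=.12); st("down")
    r.set_gripper(0.0); o=st("grip"); r.servo_line([*xy,.30],velocity=.2); st("lift")
def look(n):
    r.reach([.605,-.065,.36],tool(0)); r.sleep(.2); o=r.observe(); p,d=r.capture("wrist")
    T=np.eye(4);T[:3,:3]=o["orientation"];T[:3,3]=o["ee_pos"]; m=r.camera_model("wrist"); pose=T@m["mount"]
    W=wcloud(p,d,m,pose); cv2.imwrite(f"pics/{n}.png",rect(p,m,pose,POST,.05)[:,:,::-1]); return W
def ring(W,lo,hi,rr=.036,c0=POST):
    k=np.hypot(W[:,0]-c0[0],W[:,1]-c0[1])<rr; a=W[k&(W[:,2]>lo)&(W[:,2]<hi)]
    c,R=cv2.minEnclosingCircle(a[:,:2].astype(np.float32)); 
    A=np.c_[a[:,:2],np.ones(len(a))]; s=np.linalg.lstsq(A,a[:,2],rcond=None)[0]
    print("ring",len(a),np.round(c,4),round(R,4),"z",np.median(a[:,2]).round(4),"tilt",s[:2].round(3))
E
python3 - <<'E'
from h import *
pick((.4776,-.3248),-35,.184)
r.reach([*POST,.30],tool(-35))
r.servo_line([*POST,.184+.0455],velocity=.15); st("at+5")
r.servo_line([*POST,.184+.0405],velocity=.04); st("placed")
r.set_gripper(.85); r.sleep(.3); st("open")
r.servo_line([*POST,.32],velocity=.25)
W=look("wide_on"); ring(W,.043,.053); st("end")
E
```

```text
down t 7.17 ee [ 0.4779 -0.3246  0.1839] F [0.1 0.3 0.4] w 88.2 gf 0.0
grip t 7.75 ee [ 0.4776 -0.3248  0.1841] F [-1.1  0.2  2.5] w 58.4 gf 30.0
lift t 8.48 ee [ 0.4772 -0.3245  0.2992] F [ 0.6  1.  -1.9] w 58.7 gf 30.0
at+5 t 10.25 ee [ 0.6201 -0.0613  0.2298] F [ 0.8  0.1 -1.5] w 58.3 gf 30.0
placed t 10.53 ee [ 0.62   -0.0606  0.225 ] F [ 0.5 -0.5 -1.1] w 58.6 gf 30.0
open t 11.31 ee [ 0.6199 -0.0606  0.2245] F [-0.7 -0.6 -0.4] w 75.1 gf 0.0
ring 1844 [ 0.6207 -0.0605] 0.0299 z 0.0488 tilt [-0.    -0.001]
end t 12.73 ee [ 0.605  -0.0649  0.3593] F [-0.3 -0.1 -0.2] w 74.7 gf 0.0
```

The wide disc lies flat and centred, top at about 48 mm. Next is the narrow disc.

Run:
```python
from h import *
pick((.4629,-.1686),-20,.1852)
r.reach([*POST,.31],tool(-20))
r.servo_line([*POST,.1852+.0535],velocity=.15); st("at+5")
r.servo_line([*POST,.1852+.0486],velocity=.04); st("placed")
r.set_gripper(.75); r.sleep(.3); st("open")
r.servo_line([*POST,.33],velocity=.25)
W=look("narrow_on"); ring(W,.0525,.0585,.028); ring(W,.045,.0515); st("end")
ring(W,.014,.026,.03,np.array([.456,.0166]))
```

```text
down t 14.78 ee [ 0.4634 -0.1685  0.1856] F [-0.4  0.2  0.6] w 87.9 gf 0.0
grip t 15.48 ee [ 0.4629 -0.1686  0.1854] F [-1.1 -0.3  3.5] w 49.4 gf 30.0
lift t 16.21 ee [ 0.4625 -0.1684  0.2994] F [0.3 0.2 0.3] w 48.7 gf 30.0
at+5 t 17.62 ee [ 0.6198 -0.0613  0.2391] F [ 0.6 -0.7 -1. ] w 49.1 gf 30.0
placed t 17.89 ee [ 0.62   -0.0606  0.2343] F [ 0.2  0.2 -1.4] w 48.9 gf 30.0
open t 18.68 ee [ 0.6199 -0.0606  0.2338] F [0.3 0.1 1.3] w 65.8 gf 0.0
ring 1253 [ 0.6206 -0.0603] 0.025 z 0.0564 tilt [ 0.002 -0.006]
ring 759 [ 0.6205 -0.0606] 0.0299 z 0.0487 tilt [ 0.003 -0.002]
end t 19.9 ee [ 0.605  -0.0649  0.3589] F [-0.6  0.1  0.3] w 65.9 gf 0.0
ring 975 [0.4562 0.0166] 0.0259 z 0.0204 tilt [0.    0.006]
```

Both discs are centred and flat. Now the cap: I'll grip it and lower it over the pin with force checks.

Run:
```python
from h import *
r.reach([.456,.0166,.27],tool(0))
pick((.456,.0166),0,.187)
T=tool(-40.5)
r.reach([*POST,.187+.085],T); st("above")
for z,v in((.070,.1),(.064,.03),(.060,.03),(.0565,.03)):
    r.servo_line([*POST,.187+z],velocity=v); o=st(z)
    if abs(o["ft_force"][2])>6: print("stop"); break
p,d=r.capture("wrist"); cv2.imwrite("pics/capon.png",p[:,:,::-1])
```

```text
down t 22.25 ee [0.4562 0.0166 0.1873] F [-0.9 -0.4  0. ] w 88.2 gf 0.0
grip t 22.93 ee [0.456  0.0166 0.1871] F [-0.9  0.7  3.8] w 50.7 gf 30.0
lift t 23.65 ee [0.4556 0.0166 0.2994] F [-0.5  0.2 -1.7] w 50.1 gf 30.0
above t 24.41 ee [ 0.6185 -0.0603  0.2701] F [ 0.   0.4 -1.8] w 50.0 gf 30.0
0.07 t 24.71 ee [ 0.6188 -0.0599  0.2564] F [ 0.5  0.  -1.3] w 50.2 gf 30.0
0.064 t 25.06 ee [ 0.6198 -0.0606  0.251 ] F [ 0.3 -0.6 -2.1] w 49.9 gf 30.0
0.06 t 25.34 ee [ 0.6198 -0.0606  0.2467] F [-0.5  0.9 -0.9] w 50.2 gf 30.0
0.0565 t 25.61 ee [ 0.6199 -0.0606  0.2434] F [-0.  -0.1 -0.9] w 50.0 gf 30.0
```

View pics/capon.png

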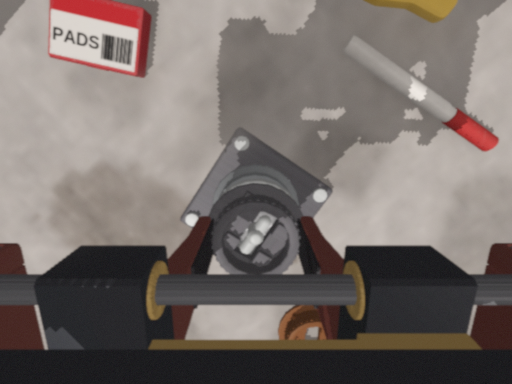

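The cap is on, with the pin (bright, at 258,232) inside its slot and no contact force. Now I'll push, twist +90° and let the spring lift it.

Run:
```python
from h import *
for z in (.052,.047,.0442):
    r.servo_line([*POST,.187+z],velocity=.03); r.sleep(.15); o=st(z)
r.sleep(.3); o=st("pressed")
F=o["ft_force"][2]; print("platen est mm",(F+1.5-6)/.6, "tool z -> cap", o["ee_pos"][2]-.187)
```

```text
0.052 t 26.11 ee [ 0.62   -0.0606  0.2393] F [-1.7 -0.7  3.3] w 50.4 gf 30.0
0.047 t 26.57 ee [ 0.62   -0.0606  0.2344] F [-2.6  0.8  7.6] w 50.3 gf 30.0
0.0442 t 26.98 ee [ 0.62   -0.0606  0.2318] F [-3.  -0.1  8.9] w 50.1 gf 30.0
pressed t 27.27 ee [ 0.62   -0.0606  0.2319] F [-2.2  1.2  7.8] w 50.2 gf 30.0
platen est mm 5.463891744973845 tool z -> cap 0.04485215435467821
```

```bash
cat >> h.py <<'E'
def capz():
    o=r.observe(); p,d=r.capture("wrist"); T=np.eye(4);T[:3,:3]=o["orientation"];T[:3,3]=o["ee_pos"]; m=r.camera_model("wrist")
    W=wcloud(p,d,m,T@m["mount"]); q=np.hypot(W[:,0]-POST[0],W[:,1]-POST[1])
    for n,k in(("rim",(q>.0195)&(q<.0245)&(W[:,2]<.09)&(W[:,2]>.055)),("pin",(q<.011)&(W[:,2]>.061))):
        print(n,k.sum(),np.percentile(W[k,2],[25,50,75]).round(4) if k.sum() else "")
    return p
E
python3 - <<'E'
from h import *
capz()
r.servo_line([*POST,.187+.0425],velocity=.02); r.sleep(.3); st(".0425"); capz()
E
```

```text
rim 1653 [0.065  0.0655 0.0659]
pin 565 [0.0669 0.0678 0.0696]
.0425 t 27.88 ee [ 0.62   -0.0606  0.2302] F [-2.7  0.4  9.4] w 50.3 gf 30.0
rim 1668 [0.0635 0.0639 0.0643]
pin 574 [0.0667 0.0678 0.0696]
```

The rim top at about 63.5 mm puts the cap underside near 43.3 mm, which is clear below the pin. Now I'll twist.

Run:
```python
from h import *
q=r.observe()["joints"].copy(); 
for i in range(3):
    q[5]-=30; r.movej(q); o=st(f"twist {q[5]:.0f}"); print("M",o["moment"].round(2))
r.sleep(.2); o=st("twisted"); T=tool(49.5)
yaw=np.degrees(np.arctan2(o["orientation"][1,1],o["orientation"][0,1])); print("yaw",yaw); capz()
for z in(.046,.0485,.0508):
    r.servo_line([*POST,.187+z],frame=T,velocity=.02); r.sleep(.2); st(z)
p=capz(); cv2.imwrite("pics/seated.png",cv2.resize(p[130:310,136:376],None,fx=3,fy=3)[:,:,::-1])
```

```text
twist 4 t 28.49 ee [ 0.6208 -0.0607  0.2313] F [-0.   1.1 10.3] w 50.4 gf 30.0
M [0.07 0.14 0.14]
twist -26 t 29.06 ee [ 0.6208 -0.0606  0.2313] F [-0.3  1.1  9.8] w 50.1 gf 30.0
M [0.07 0.03 0.13]
twist -56 t 29.62 ee [ 0.6209 -0.0606  0.2314] F [-0.5  0.9  9.3] w 50.2 gf 30.0
M [ 0.08 -0.02  0.13]
twisted t 29.82 ee [ 0.6209 -0.0606  0.2314] F [-0.2 -0.5  8.9] w 50.2 gf 30.0
yaw 49.523967472504765
rim 2477 [0.0629 0.0646 0.0652]
pin 603 [0.0667 0.0677 0.0693]
0.046 t 30.36 ee [ 0.6209 -0.0606  0.234 ] F [0.4 0.3 7.7] w 50.3 gf 30.0
0.0485 t 30.83 ee [ 0.6209 -0.0606  0.2364] F [0.  1.2 5.5] w 50.4 gf 30.0
0.0508 t 31.3 ee [ 0.6206 -0.0606  0.2382] F [4.6 0.5 4.4] w 50.4 gf 30.0
rim 2546 [0.0688 0.0713 0.072 ]
pin 614 [0.0657 0.0673 0.0688]
```

View pics/seated.png

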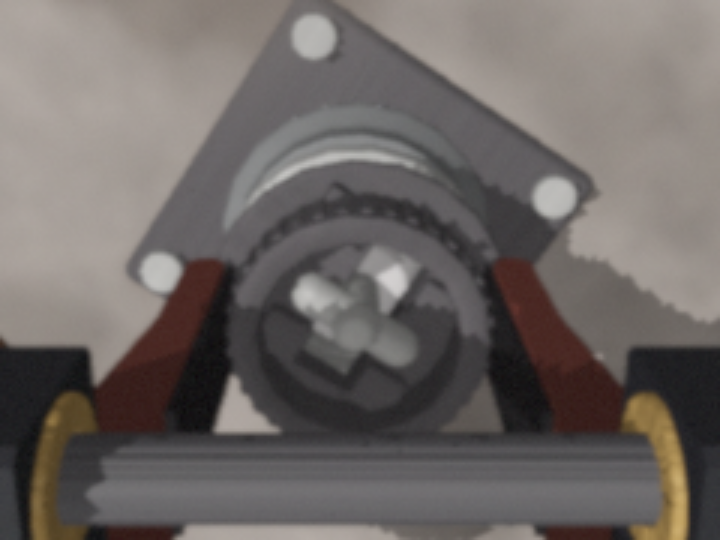

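The cap is turned 90°: the pin runs from (310,290) to (410,350), square to the slot, and sits in the groove with the cap underside at about 51 mm. I'll ease off the slight side load, re-check and hand in.

Run:
```python
from h import *
r.servo_line([.6207,-.0606,.187+.051],frame=tool(49.5),velocity=.02); r.sleep(.5); st("relaxed")
o=r.observe(); p,d=r.capture("wrist"); T=np.eye(4);T[:3,:3]=o["orientation"];T[:3,3]=o["ee_pos"]; m=r.camera_model("wrist")
W=wcloud(p,d,m,T@m["mount"]); ring(W,.0695,.075,.027); st("z")
print(o["joint_vel"].round(2)); print(r.job_done())
```

```text
relaxed t 32.1 ee [ 0.6207 -0.0606  0.238 ] F [ 3.6 -0.4  5. ] w 50.4 gf 30.0
ring 2360 [ 0.6197 -0.0604] 0.0269 z 0.0713 tilt [-0.001  0.   ]
z t 32.15 ee [ 0.6207 -0.0606  0.238 ] F [ 4.1 -0.1  4.7] w 50.3 gf 30.0
[ 0.02 -0.04 -0.06 -0.01 -0.   -0.06]
the job is handed in; nothing more can be done
None
```

I built the pack and handed it in at about 32 s of the 64 s allowed: wide disc, narrow disc, then the cap pushed below the pin, twisted 90° and seated on the pin, level, underside about 51 mm and still gripped at 30 N, with about 4 N of sideways load left; no verdict came back, and I did not re-check the bystanders.

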